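# Rock a stuck plug-in transformer out of its bench socket and hold it just clear

### The arm

A 7-joint arm with a two-finger parallel gripper is mounted at the origin on a cart in front of the work surface, level with it; the furniture and walls round the work are solid. World frame = base frame: x ahead of the robot, y to its left, z up, the work surface at z = 0. Lengths are in m, angles in rad, forces in N, time in s.
With the tool pointing down it reaches from about 0.4 to 0.85 m from the base axis. Payload 10.4 kg.
Tool frame: the origin (TCP) lies on the centre line of the jaws, within the pads' length; the fingertips stand r.finger_overhang ahead of it and the grasp point (between the pads) lies 5 mm behind it (r.finger_overhang is the distance from the TCP to the fingertips, in m); z points along the fingers, y is the line along which they close (so a half turn about z gives the same grasp; the last joint's range is limited). The gripper opens to 87 mm and grips with 3 to 60 N. Pads are 19 mm wide; open, the fingers measure 117 mm over their backs; the gripper's body (75 mm by 190 mm) begins 51 mm behind the grasp point.
Start: joints at [1.258, 0.332, -0.065, 1.46, 0.022, 1.35, -0.088], TCP at [0.179, -0.599, 0.237] pointing down, gripper open.
Joint ranges: [-2.6, 2.6], [-0.5, 2.12], [-1.47, 1.34], [0.16, 2.42], [-1.27, 4.41], [0.06, 2.06], [-2.6, 2.6]. Speed limits (rad/s): [2.22, 2.22, 2.79, 2.79, 3.14, 3.14, 3.14].

### API

Orientations are given as a unit quaternion [x, y, z, w].
In Python, from bench import read_state, viewer, r gives the robot as it stands.
- The arm moves only by the tool carry_out, never from a script. Its argument "moves" is a list of rows, each a list of 6 numbers: the shift along the tool's x, y, z in units of 40 mm (1.0 is 40 mm), then the turn, a rotation vector about the tool's x, y, z in units of 8 degrees (1.0 is 8 degrees). A call has 1 to 20 rows; each row shifts and turns the commanded pose from where the row before left it, along the tool's axes as they then stand; what a row does not reach is not made up. A row lasts 1/8 s, in which the tool goes at most 62.5 mm and 10.7 degrees, less where a joint would pass 70% of its speed; a pose out of reach is approached as far as the arm can. A call is refused whole if a number of a shift passes 1 or a number of a turn 1, either way. A call with a gripper value outside its range is refused whole. "fingers" is the finger opening in mm, from 0 to 87, set as the call begins (left out, the last holds). The fingers move at their own pace and stop on an object; "force" is the grip in N (left out, the last holds). Time passes only in rows, so rows that do not move let the fingers close. It gives the time, the measured TCP pose, the force, the opening and the grip force at its end, in the units of the state.
- read_state(): the state, without advancing time (a new reading comes with each control period).
- viewer.camera(name): name is "side" or "top"; returns a dict with "pixels" (400x640x3 uint8, red, green, blue), "range_z" (400x640 float32, m along the optical axis (not along the pixel's ray), 0 where there is no reading), "fx", "fy", "cx", "cy" (pixels), "xyz" and "orientation" of the camera in the world. Camera axes: x right, y down, z forward; pixel columns grow to the right and rows downward; lengths in m; the calibration is good to about 2 mm. A picture is of the moment at which its call begins.
- r.close_job(): hands the job in; it is judged then, once.
The state is a dict: "time": time; "joint_positions": joint angles; "joint_vel": joint speeds; "joint_torque": joint torques, N m; "ee_pos": TCP position; "eef_rot": TCP orientation; "ft_force": force on the tool from outside, world axes, zero at the start; "torque": the same for the moment, N m; "width": finger opening in m; "grip_force": force on a finger pad.
Only numpy, scipy, OpenCV 4.12 (cv2) and the standard library are available. Lean on these libraries where they do the work, as an engineer would, in place of code of your own. Each camera call takes 0.05 s, during which the arm holds its last target. There are 200 camera calls.

### The job

The black plug-in transformer block sits tight in its low bench socket and must not be pulled straight out: rock it, raising one side while the other lower edge stays on the socket until that side's catch lets go, then raise the other side in the same way. Then lift it free and finish while still holding it in the gripper, level and still, straight above the socket with the end of its plug foot just clear of the socket's top, about a finger's width (no more than 3 cm). Do not knock over or push aside the loose things standing round it.

Things in the scene. Friction and masses are not known exactly. Their poses are not given: they have to be found in the camera images.
- transformer: loose black ribbed block, 42 (its x) x 60 (its y) x 50 mm high, 0.2 to 0.4 kg. Origin: centre of its underside, z up; the underside rests on the socket's top, 30 mm above the worktop, at the start. Grip it across x with the fingertips 12 to 20 mm above the socket's top (they then clear the socket when tipped) and rock it about its y axis
- edge_a (a point): middle of the lower edge of the transformer block on its +x side, 21 mm from its origin; resting on the socket's top at the start. The block pivots on this edge when its -x side is raised
- edge_b (a point): the same on its -x side; the block pivots on it when its +x side is raised
- foot_end (a point): centre of the lower end of the plug foot, 15 mm below the transformer's origin. The foot, 22 (x) x 34 (y) mm, stands in the socket's well at the start; a bead of 3 mm radius runs along y on each of its x sides, centred 12 mm from the middle and 11 mm below the underside
- bench_socket: fixed grey housing, 100 (its x) x 90 (its y) x 30 mm high, with a short cord stub on its +y side and a rectangular well in the middle of its top, 35 (x) x 43 (y) mm, 17 mm deep. Origin under its centre on the worktop; its axes agree with the transformer's at the start
- well_mouth (a point): centre of the well's mouth, in the plane of the socket's top, 30 mm above the worktop; axes as the socket's
- catch_a (a joint): catch on the socket's +x side, m: 0 = hooked over the bead, up to 0.006 as it is pushed outward. No spring: gives at about 8 N and stays where pushed. Raising the block's +x side 10 to 13 degrees, pivoting on edge_b, pushes it back 3 to 4 mm; from 2.5 mm on it no longer holds that side. Its small steel tab on the socket's top beside the block moves with it
- catch_b (a joint): the same kind of catch on the socket's -x side, pushed back by raising the -x side of the block, pivoting on edge_a
- weigh_boat: loose square white plastic weighing boat, 63 x 63 x 14 mm, a bystander; origin under its centre
- small_beaker: loose small glass beaker, 52 mm wide, 58 mm high, a bystander; origin under its centre
- jar_cap: loose black screw cap, 56 mm wide, 19 mm high, a bystander; origin under its centre
- cup_crucible: loose white crucible, 41 mm wide, 33 mm high, a bystander; origin under its centre
Not all that is in view belongs to the job. There is more than one size of the transformer; the job needs the smaller.

How it is judged:
On the way, in this order (a step that is already met when the one before it is completed fails the run):
1. one side raised: block tipped over 4 degrees, its other lower edge within 4 mm of the socket's top, one catch pushed back over 2.5 mm, the other not yet (angle between transformer's own z axis and vertical above 0.07 rad and z of any of edge_a, edge_b in the frame of well_mouth below 0.004 m and z of foot_end in the frame of well_mouth below -0.004 m and horizontal distance between transformer and bench_socket below 0.012 m and ((value of joint catch_a above 0.0025 m and value of joint catch_b below 0.0025 m) or (value of joint catch_b above 0.0025 m and value of joint catch_a below 0.0025 m))), for 0.1 s.
2. then the other side is raised in the same way, so that both catches are pushed back at least 2.5 mm, with the foot still in the well (angle between transformer's own z axis and vertical above 0.07 rad and z of any of edge_a, edge_b in the frame of well_mouth below 0.004 m and z of foot_end in the frame of well_mouth below -0.004 m and horizontal distance between transformer and bench_socket below 0.012 m and value of joint each of catch_a, catch_b above 0.0025 m), for 0.1 s.
At the end, for the whole second after the job is handed in: the transformer is held between the fingers, touching nothing of the socket, at rest and upright within 8 degrees, the end of its foot 3 to 32 mm above the socket's top and within 25 mm sideways of the middle of the well; both catches pushed back at least 2.5 mm; no bystander displaced by 30 mm (z of foot_end in the frame of well_mouth between 0.003 and 0.032 m and horizontal distance between foot_end and well_mouth below 0.025 m and angle between transformer's own z axis and vertical below 0.14 rad and contact force between transformer and the fingers above 2 N and contact force between transformer and bench_socket below 0.05 N and linear speed of transformer below 0.02 m/s and value of joint each of catch_a, catch_b above 0.0025 m and distance of each of weigh_boat, small_beaker, jar_cap, cup_crucible from where it was at the start of the episode below 0.03 m); the arm keeps its last pose, push and grip.
It fails at once if a bystander is pushed 30 mm or more out of its place, or tipped over (distance of any of weigh_boat, small_beaker, jar_cap, cup_crucible from where it was at the start of the episode above 0.03 m or angle between any of weigh_boat, small_beaker, jar_cap, cup_crucible's own z axis and vertical above 0.6 rad).
It also fails if it takes over 38 s, if anything falls off the work surface, if the arm or the gripper's body presses on something with over 40 N, if the wrist force passes 120 N, or if a joint passes its speed limit or range.

## Working session

There is one attempt and no reset: what is moved stays moved. The work goes in short steps, Python scripts to look and compute and a tool call to move; the robot and the scene stay as the last step left them, time stands still between calls to the robot, and variables do not carry over. Pictures are saved under pics/ and viewed, at most 10 in all, crops included, and the job is handed in when it is done.

Besides the shell and the picture viewer there is one more tool, called after "Request:" by a JSON object that holds its "method" and its "body", one argument or row to a line. carry_out: Moves the arm, as the interface text tells. Its arguments: {"type":"object","properties":{"moves":{"type":"array","items":{"type":"array","items":{"type":"number"}}},"fingers":{"type":"number"},"force":{"type":"number"}},"required":["moves"]}

```bash
mkdir -p pics
cat > h.py <<'E'
import numpy as np, cv2
from scipy.spatial.transform import Rotation as R
from bench import read_state, viewer, r
def cam(n):
    c=viewer.camera(n); return c
def pts(c):
    z=c["range_z"]; v,u=np.mgrid[0:400,0:640]
    p=np.stack([(u-c["cx"])/c["fx"]*z,(v-c["cy"])/c["fy"]*z,z],-1)
    return p@R.from_quat(c["orientation"]).as_matrix().T+np.array(c["xyz"])
E
python3 - <<'E'
from h import *
print(r.finger_overhang, read_state())
for n in("side","top"):
    c=cam(n); np.save(n+".npy",c,allow_pickle=True)
    cv2.imwrite(f"pics/{n}0.png",c["pixels"][:,:,::-1]); print(n,c["xyz"],c["orientation"],c["fx"],c["cx"],c["cy"])
E
```

```text
0.014 {'time': 0.0, 'joint_positions': array([ 1.25839908,  0.33289213, -0.06466665,  1.46096662,  0.02161033,
        1.34990206, -0.08848414]), 'joint_vel': array([ 0.00079405,  0.0023216 ,  0.00089397, -0.00032966, -0.00018337,
        0.00030634,  0.00102874]), 'joint_torque': array([ 1.48014315e-03, -6.23254037e+01,  2.57386419e-02, -3.89902067e+01,
       -6.13096613e-02,  3.96197615e-02,  1.87207393e-04]), 'ee_pos': array([ 0.17846214, -0.59858289,  0.23572912]), 'eef_rot': array([ 9.89519694e-01,  1.44396099e-01, -1.50620926e-04, -7.20730390e-04]), 'ft_force': array([-0.0744023 ,  0.65505307,  0.29758458]), 'torque': array([0.00302767, 0.05013788, 0.06005504]), 'grip_force': 0.0, 'width': 0.08658583411053222}
side [0.34533972 0.32093907 0.69956327] [-0.09299993  0.91351037 -0.3947636   0.03180427] 427.563544517318 319.2539279917484 199.46384674257527
top [ 0.41161823 -0.35982419  0.89810512] [-0.69593546  0.71603033 -0.03572585  0.04120765] 368.81096160056705 327.78497705039655 196.0771631253861
```

View pics/side0.png

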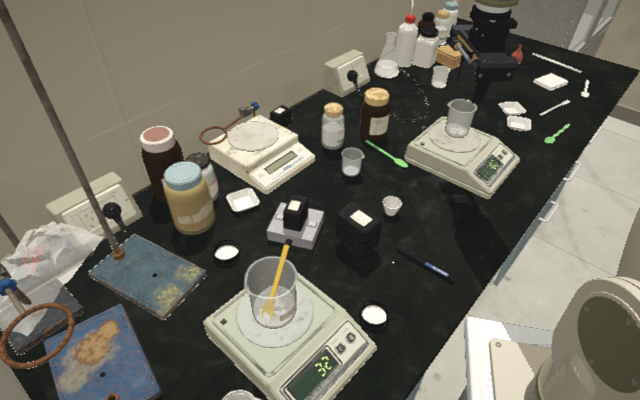

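View pics/top0.png

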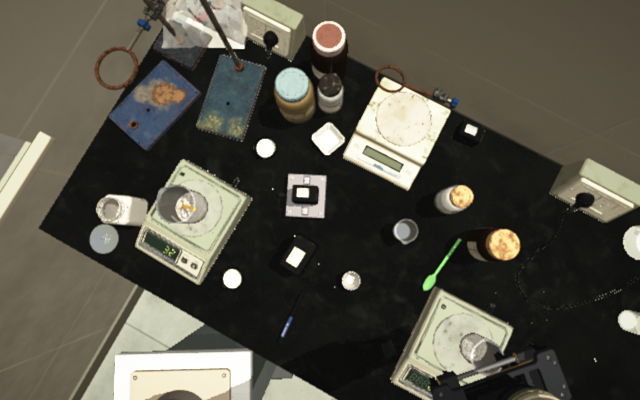

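Side view: the block in the grey socket is at about (295,213), with a larger loose block at (358,223) and a small block by the wall at (281,115). Top view: socket and block at (305,194), larger block at (297,255), wall block at (470,130). The one seated in the grey socket fits the description. I'll confirm that with a crop and measure it.

```bash
cat > m.py <<'E'
from h import *
T=np.load("top.npy",allow_pickle=True).item();S=np.load("side.npy",allow_pickle=True).item()
PT,PS=pts(T),pts(S)
for nm,(u,v) in dict(sock=(291,212),blk=(303,194),big=(297,255),wall=(470,130),boat=(327,138),beaker=(404,231),cap1=(265,148),cap2=(232,279),cruc=(350,281)).items(): print(nm,PT[v,u].round(3))
for nm,P,(u0,u1,v0,v1) in(("top",PT,(270,340,160,230)),("side",PS,(255,335,185,255))):
    Q=P[v0:v1,u0:u1].reshape(-1,3)
    c=(PT[194,303])[:2]; Q=Q[np.linalg.norm(Q[:,:2]-c,axis=1)<.085]
    for lo,hi in((.024,.037),(.07,.09)):
        q=Q[(Q[:,2]>lo)&(Q[:,2]<hi)]
        if len(q)<8: print(nm,lo,len(q));continue
        rc=cv2.minAreaRect((q[:,:2]*1000).astype(np.float32)); print(nm,lo,len(q),np.median(q[:,2]).round(4),np.round(rc[0],1),np.round(rc[1],1),round(rc[2],1))
a=cv2.resize(T["pixels"][150:290,250:370,::-1],None,fx=4,fy=4,interpolation=2)
b=cv2.resize(S["pixels"][170:280,250:350,::-1],None,fx=4,fy=4,interpolation=2)
b=cv2.copyMakeBorder(b,0,560-440,0,0,0);w=np.hstack([a[:560,:400],b])
w=np.clip(w.astype(float)*1.6+15,0,255).astype(np.uint8)
cv2.imwrite("pics/crop.png",w[:, :800])
E
python3 m.py
```

```text
sock [ 0.471 -0.267  0.032]
blk [ 0.508 -0.299  0.078]
big [ 0.374 -0.285  0.092]
wall [ 0.651 -0.693  0.051]
boat [ 0.656 -0.356 -0.001]
beaker [ 0.42  -0.536  0.002]
cap1 [ 0.634 -0.202  0.004]
cap2 [ 0.317 -0.121  0.005]
cruc [ 0.305 -0.401  0.003]
top 0.024 1099 0.0304 [ 509.  -301.2] [ 90.2 100. ] 85.3
top 0.07 430 0.0799 [ 509.  -301.2] [55.9 38.5] 85.7
side 0.024 976 0.0303 [ 510.3 -300. ] [ 94. 101.] 86.0
side 0.07 405 0.0796 [ 510. -299.] [57.3 38.6] 84.5
```

View pics/crop.png

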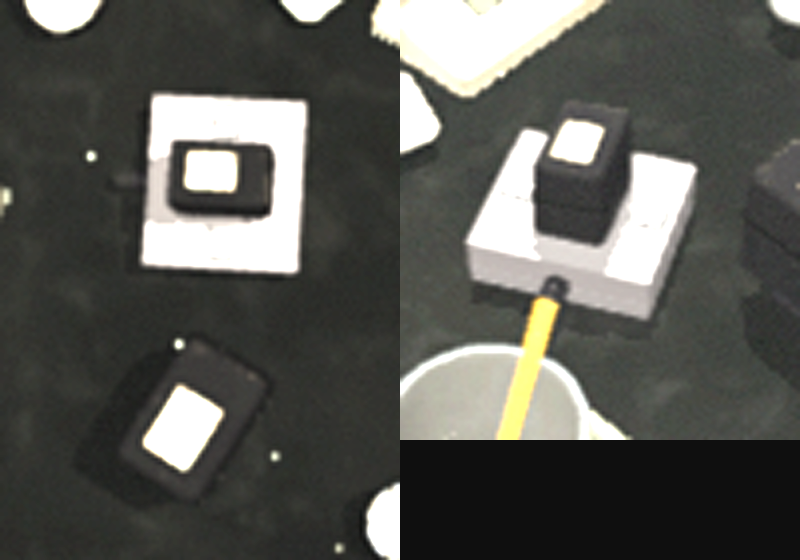

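The crop confirms it. The smaller block sits in the grey socket, with the cord stub toward world +y, and the larger loose block stands at x≈0.374. Socket top is at 0.030 and block top at 0.080, the same in both views; the centre is (0.5095, -0.300) and yaw is about -4.6°. Moving over it now.

Request:
{"method": "carry_out", "body": {
  "moves": [
    [0.84, -0.4, 0, 0, 0, 0],
    [0.84, -0.4, 0, 0, 0, 0],
    [0.84, -0.4, 0, 0, 0, 0],
    [0.84, -0.4, 0, 0, 0, 0],
    [0.84, -0.4, 0, 0, 0, 0],
    [0.84, -0.4, 0, 0, 0, 0],
    [0.84, -0.4, 0, 0, 0, 0],
    [0.84, -0.4, 0, 0, 0, 0],
    [0.84, -0.4, 0, 0, 0, 0],
    [0.84, -0.4, 0, 0, 0, 0],
    [0.84, -0.4, 0, 0, 0, 0],
    [0.84, -0.4, 0, 0, 0, 0],
    [0, 0, 0, 0, 0, -1],
    [0, 0, 0, 0, 0, -1],
    [0, 0, 0, 0, 0, -1],
    [0, 0, 0, 0, 0, -1],
    [0, 0, 0, 0, 0, -1],
    [0, 0, 0, 0, 0, -1],
    [0, 0, 0, 0, 0, -1],
    [0, 0, 0, 0, 0, -1]
  ],
  "fingers": 87,
  "force": 30
}}

```text
time: 2.6
ee_pos: [0.5099, -0.2997, 0.2361]
eef_rot: [0.761, 0.649, -0.0, -0.0]
ft_force: [0.6, 0.3, -0.5]
width: 0.0873
grip_force: 0.0
```

```bash
cat > st.py <<'E'
from h import *
s=read_state();M=R.from_quat(s["eef_rot"]).as_matrix();p=s["ee_pos"]
print("t",s["time"],"p",p.round(4),"F",s["ft_force"].round(1),"w",round(s["width"],4),"g",s["grip_force"],"j",s["joint_positions"].round(2))
g=np.array([.5095,-.300,.062]); yaw=np.radians(-4.6)
G=np.array([[-np.sin(yaw),np.cos(yaw),0],[np.cos(yaw),np.sin(yaw),0],[0,0,-1]]).T
print("shift units",(M.T@(g-p)/.04).round(3),"turn units",(np.degrees(R.from_matrix(M.T@G).as_rotvec())/8).round(3))
E
python3 st.py
```

```text
t 2.6 p [ 0.5099 -0.2997  0.2361] F [ 0.6  0.3 -0.5] w 0.0873 g 0.0 j [ 0.84  0.3  -0.47  1.53  0.14  1.35  0.19]
shift units [-0.011 -0.006  4.353] turn units [-0.005 -0.002 -0.566]
```

Request:
{"method": "carry_out", "body": {
  "moves": [
    [0, 0, 0, 0, 0, -0.57],
    [0, 0, 0.8, 0, 0, 0],
    [0, 0, 0.8, 0, 0, 0],
    [0, 0, 0.8, 0, 0, 0],
    [0, 0, 0.6, 0, 0, 0],
    [0, 0, 0.6, 0, 0, 0],
    [0, 0, 0.4, 0, 0, 0],
    [0, 0, 0.35, 0, 0, 0],
    [0, 0, 0, 0, 0, 0],
    [0, 0, 0, 0, 0, 0]
  ]
}}

```text
time: 3.85
ee_pos: [0.5106, -0.2999, 0.0633]
eef_rot: [0.736, 0.677, 0.0, 0.001]
ft_force: [-0.4, -0.1, 0.2]
width: 0.0869
grip_force: 0.0
```

```bash
python3 st.py
python3 - <<'E'
from h import *
c=cam("side"); T=cam("top")
a=cv2.resize(c["pixels"][150:270,230:370,::-1],None,fx=4,fy=4); b=cv2.resize(T["pixels"][150:270,270:330,::-1],None,fx=4,fy=4)
cv2.imwrite("pics/g1.png",np.clip(np.hstack([a,b])*1.4,0,255).astype(np.uint8))
E
```

```text
t 3.85 p [ 0.5106 -0.2999  0.0633] F [-0.4 -0.1  0.2] w 0.0869 g 0.0 j [ 0.82  0.46 -0.46  1.72  0.23  1.02  0.2 ]
shift units [-0.004 -0.028  0.033] turn units [ 0.007  0.004 -0.029]
```

View pics/g1.png

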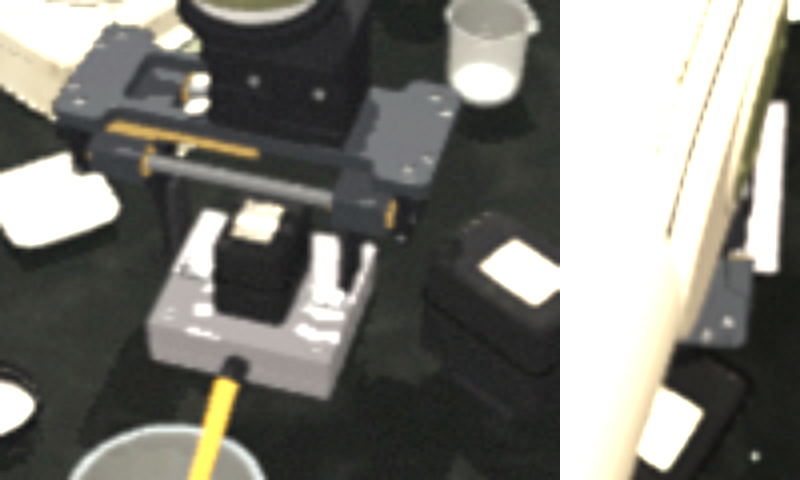

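Both fingers straddle the block at about (255,260) in the crop, clear of the socket and of the big block at (500,280). Closing.

Request:
{"method": "carry_out", "body": {
  "moves": [
    [0, -0.02, 0, 0, 0, 0],
    [0, 0, 0, 0, 0, 0],
    [0, 0, 0, 0, 0, 0],
    [0, 0, 0, 0, 0, 0],
    [0, 0, 0, 0, 0, 0],
    [0, 0, 0, 0, 0, 0]
  ],
  "fingers": 0,
  "force": 45
}}

```text
time: 4.7
ee_pos: [0.5102, -0.2997, 0.0628]
eef_rot: [0.736, 0.677, 0.0, 0.001]
ft_force: [2.9, -0.6, -1.7]
width: 0.0391
grip_force: 44.9
```

```bash
python3 st.py
```

```text
t 4.7 p [ 0.5102 -0.2997  0.0628] F [ 2.9 -0.6 -1.7] w 0.0391 g 44.94824166060425 j [ 0.82  0.46 -0.46  1.72  0.23  1.02  0.2 ]
shift units [-0.009 -0.016  0.021] turn units [ 0.013  0.002 -0.028]
```

Request:
{"method": "carry_out", "body": {
  "moves": [
    [0, 0.029, -0.017, 0.25, 0, 0],
    [0, 0.029, -0.017, 0.25, 0, 0],
    [0, 0.029, -0.017, 0.25, 0, 0],
    [0, 0.029, -0.017, 0.25, 0, 0],
    [0, 0.029, -0.017, 0.25, 0, 0],
    [0, 0.029, -0.017, 0.25, 0, 0],
    [0, 0, 0, 0, 0, 0],
    [0, 0, 0, 0, 0, 0]
  ]
}}

```text
time: 5.7
ee_pos: [0.5168, -0.3003, 0.0661]
eef_rot: [0.732, 0.673, -0.07, -0.076]
ft_force: [1.1, -0.1, 1.5]
width: 0.0399
grip_force: 43.6
```

```bash
python3 st.py
python3 - <<'E'
from h import *
c=cam("side"); 
a=cv2.resize(c["pixels"][180:260,250:350,::-1],None,fx=7,fy=7,interpolation=2)
cv2.imwrite("pics/g2.png",np.clip(a*1.4,0,255).astype(np.uint8))
E
```

```text
t 5.7 p [ 0.5168 -0.3003  0.0661] F [ 1.1 -0.1  1.5] w 0.0399 g 43.61080890521407 j [ 0.72  0.59 -0.41  1.52  0.29  1.29  0.15]
shift units [-0.008 -0.158  0.139] turn units [-1.49  -0.003 -0.029]
```

View pics/g2.png

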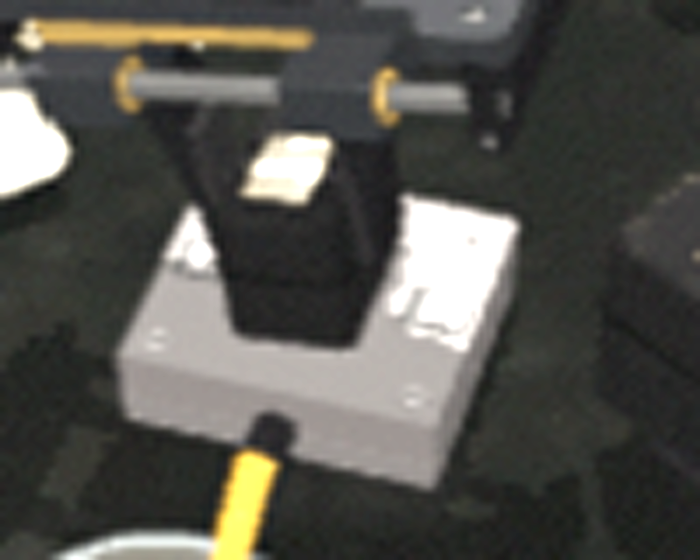

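The block tips with the gripper: its base edge runs (235,335)–(360,347), against the socket's edge slope. I'll add a degree for margin and check the tilt from depth.

Request:
{"method": "carry_out", "body": {
  "moves": [
    [0, 0.014, -0.007, 0.12, 0, 0],
    [0, 0, 0, 0, 0, 0]
  ]
}}

```text
time: 6.0
ee_pos: [0.5175, -0.3004, 0.0663]
eef_rot: [0.732, 0.672, -0.076, -0.083]
ft_force: [2.5, -0.2, 2.5]
width: 0.0399
grip_force: 43.7
```

```bash
cat > tilt.py <<'E'
from h import *
import sys
c=cam("side"); P=pts(c); I=c["pixels"].astype(int)
sub=np.zeros((400,640),bool); sub[185:245,270:325]=1
yaw=np.radians(-4.6); bx=np.array([np.cos(yaw),np.sin(yaw)]); by=np.array([-np.sin(yaw),np.cos(yaw)])
D=P[...,:2]-[.5095,-.300]; X=D@bx*1000; Y=D@by*1000; Z=P[...,2]*1000
m=sub&(I.min(-1)>150)&(Z>60)&(Z<100)&(abs(X)<30)&(abs(Y)<32)
k=np.c_[X[m],Y[m],np.ones(m.sum())]; co=np.linalg.lstsq(k,Z[m],rcond=None)[0]
print("label n",m.sum(),"X-tilt deg",np.degrees(np.arctan(co[0])).round(1),"Ytilt",np.degrees(np.arctan(co[1])).round(1),"mean",X[m].mean().round(1),Y[m].mean().round(1),Z[m].mean().round(1))
f=sub&(I.max(-1)<110)&(Y>22)&(Y<36)&(abs(X)<35)&(Z>28)&(Z<100) # front face
pz=np.c_[X[f],Z[f]].astype(np.float32); rc=cv2.minAreaRect(pz); print("front n",f.sum(),np.round(cv2.boxPoints(rc),1).tolist())
for a in (-1,1):  # socket-top small raised tabs beside block
    t=(Z>31.5)&(Z<37)&(abs(Y)<20)&(a*X>21)&(a*X<48); print("tab",a,t.sum(),np.percentile(X[t],[5,50,95]).round(1) if t.sum()>3 else "")
E
python3 st.py; python3 tilt.py
```

```text
t 6.0 p [ 0.5175 -0.3004  0.0663] F [ 2.5 -0.2  2.5] w 0.0399 g 43.713561901822686 j [ 0.71  0.6  -0.41  1.5   0.29  1.31  0.14]
shift units [-0.008 -0.172  0.151] turn units [-1.618 -0.002 -0.028]
label n 62 X-tilt deg -7.4 Ytilt 2.0 mean 10.5 2.6 82.1
front n 337 [[-20.200000762939453, 34.5], [20.200000762939453, 27.299999237060547], [29.5, 79.69999694824219], [-10.899999618530273, 86.9000015258789]]
tab -1 34 [-46.  -40.3 -28.9]
tab 1 21 [30.4 40.7 45.9]
```

Block tilt measures about 10° against 13° at the tool, because the pads give a little. Edge_a stays down. Adding 2.5°.

Request:
{"method": "carry_out", "body": {
  "moves": [
    [0, 0.018, -0.011, 0.16, 0, 0],
    [0, 0.018, -0.011, 0.16, 0, 0],
    [0, 0, 0, 0, 0, 0]
  ]
}}

```text
time: 6.42
ee_pos: [0.5194, -0.3005, 0.0668]
eef_rot: [0.729, 0.671, -0.092, -0.099]
ft_force: [4.2, -0.5, 2.4]
width: 0.0402
grip_force: 43.8
```

```bash
python3 st.py; python3 tilt.py
```

```text
t 6.425 p [ 0.5194 -0.3005  0.0668] F [ 4.2 -0.5  2.4] w 0.0402 g 43.77290274045663 j [ 0.68  0.64 -0.4   1.46  0.3   1.37  0.14]
shift units [-0.008 -0.205  0.183] turn units [-1.944 -0.002 -0.027]
label n 64 X-tilt deg 6.5 Ytilt 7.6 mean 12.6 1.7 82.3
front n 342 [[-20.200000762939453, 35.5], [24.299999237060547, 29.0], [31.899999618530273, 81.5], [-12.699999809265137, 87.9000015258789]]
tab -1 48 [-46.3 -35.7 -27.4]
tab 1 18 [36.4 43.2 47.8]
```

```bash
cat > tilt2.py <<'E'
from h import *
c=cam("side"); I=c["pixels"].astype(int); 
yaw=np.radians(-4.6); bx=np.array([np.cos(yaw),np.sin(yaw),0]); by=np.array([-np.sin(yaw),np.cos(yaw),0]); O=np.array([.510,-.2995,0])
# rays onto front-face plane Y=+30
v,u=np.mgrid[0:400,0:640]; d=np.stack([(u-c["cx"])/c["fx"],(v-c["cy"])/c["fy"],np.ones(u.shape)],-1)@R.from_quat(c["orientation"]).as_matrix().T
o=np.array(c["xyz"]); t=(.030-(o-O)@by)/(d@by); Q=o+t[...,None]*d-O; X=Q@bx*1000; Z=Q[...,2]*1000
g=I.mean(-1).astype(np.float32)
xs=np.arange(-16,22,1.); b=[]
A=[]
for x in xs:
    zs=np.arange(20,50,.5)
    # project points
    p=O+x/1000*bx+.030*by+np.outer(zs/1000,[0,0,1]); q=(p-o)@R.from_quat(c["orientation"]).as_matrix()
    uu=q[:,0]/q[:,2]*c["fx"]+c["cx"]; vv=q[:,1]/q[:,2]*c["fy"]+c["cy"]
    pr=cv2.remap(g,uu.astype(np.float32)[None],vv.astype(np.float32)[None],1)[0]
    k=np.where(pr<80)[0]
    if len(k): A.append((x,zs[k[0]]))
A=np.array(A); co=np.polyfit(A[:,0],A[:,1],1); res=abs(A[:,1]-np.polyval(co,A[:,0])); B=A[res<2]; co=np.polyfit(B[:,0],B[:,1],1)
print("bottom tilt",np.degrees(np.arctan(co[0])).round(1),"z at edges -21,0,21",np.polyval(co,[-21,0,21]).round(1)); print(A[::4].tolist())
E
python3 tilt2.py
python3 - <<'E'
from h import *
c=cam("side"); 
a=cv2.resize(c["pixels"][190:250,260:340,::-1],None,fx=9,fy=9,interpolation=2)
cv2.imwrite("pics/g3.png",np.clip(a*1.1,0,255).astype(np.uint8))
E
```

```text
bottom tilt -10.4 z at edges -21,0,21 [42.4 38.6 34.7]
[[-16.0, 41.5], [-12.0, 41.0], [-8.0, 40.0], [-4.0, 39.5], [0.0, 38.5], [4.0, 37.5], [8.0, 36.5], [12.0, 36.0], [16.0, 35.5], [20.0, 40.0]]
```

View pics/g3.png

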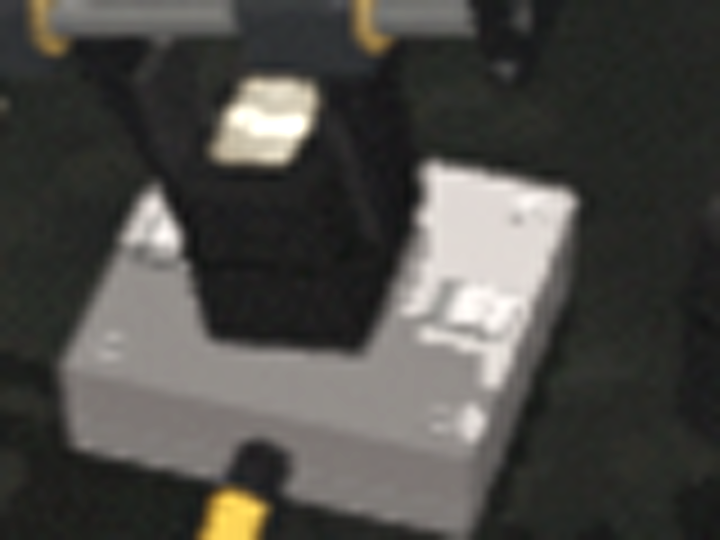

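The block is tipped, and the -x tab shows at (470,305) with a gap on its left. I'll run the same measure on the start image as a reference.

```bash
sed 's/c=cam("side")/c=np.load("side.npy",allow_pickle=True).item()/' tilt2.py > t0.py; python3 t0.py
python3 - <<'E'
from h import *
S=np.load("side.npy",allow_pickle=True).item();c=cam("side")
a=[cv2.resize(k["pixels"][195:250,262:335,::-1],None,fx=5.4,fy=5.4,interpolation=cv2.INTER_NEAREST) for k in(S,c)]
cv2.imwrite("pics/g4.png",(np.hstack(a)[:, :800]*.75).astype(np.uint8))
E
```

```text
bottom tilt 0.8 z at edges -21,0,21 [34.3 34.6 34.9]
[[-16.0, 34.5], [-12.0, 35.0], [-8.0, 34.5], [-4.0, 34.5], [0.0, 35.0], [4.0, 34.5], [8.0, 35.0], [12.0, 34.5], [16.0, 35.5]]
```

View pics/g4.png

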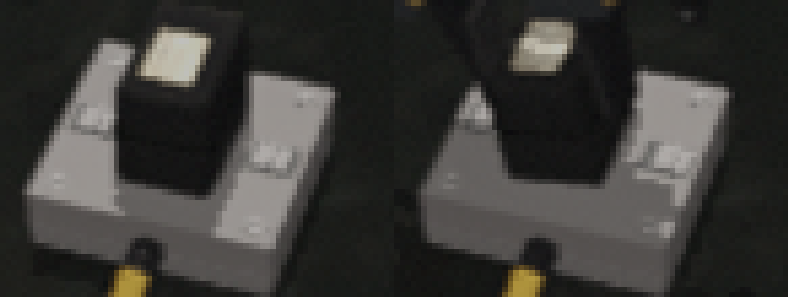

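Relative to the start reading, the block is tipped 11.2° with its +x edge at rest height, and the -x tab has moved outward about 3 mm. I'll go one degree more, then back to level.

Request:
{"method": "carry_out", "body": {
  "moves": [
    [0, 0.016, -0.01, 0.15, 0, 0],
    [0, 0, 0, 0, 0, 0],
    [0, 0, 0, 0, 0, 0],
    [0, -0.03, 0.018, -0.26, 0, 0],
    [0, -0.03, 0.018, -0.26, 0, 0],
    [0, -0.03, 0.018, -0.26, 0, 0],
    [0, -0.03, 0.018, -0.26, 0, 0],
    [0, -0.03, 0.018, -0.26, 0, 0],
    [0, -0.03, 0.018, -0.26, 0, 0],
    [0, -0.03, 0.018, -0.26, 0, 0],
    [0, -0.03, 0.018, -0.26, 0, 0],
    [0, 0, 0, 0, 0, 0]
  ]
}}

```text
time: 8.12
ee_pos: [0.5092, -0.2998, 0.0641]
eef_rot: [0.736, 0.677, -0.0, 0.0]
ft_force: [1.5, 1.1, 11.0]
width: 0.0395
grip_force: 44.5
```

```bash
python3 st.py; python3 tilt2.py
```

```text
t 8.125 p [ 0.5092 -0.2998  0.0641] F [ 1.5  1.1 11. ] w 0.0395 g 44.45333752781153 j [ 0.83  0.45 -0.46  1.72  0.23  1.02  0.2 ]
shift units [-0.005  0.008  0.053] turn units [-0.     0.006 -0.032]
bottom tilt 3.9 z at edges -21,0,21 [34.1 35.5 36.9]
[[-16.0, 34.5], [-12.0, 35.0], [-8.0, 35.0], [-4.0, 35.5], [0.0, 35.5], [4.0, 35.5], [8.0, 35.5], [12.0, 36.5], [16.0, 37.0]]
```

Request:
{"method": "carry_out", "body": {
  "moves": [
    [0, -0.029, -0.018, -0.25, 0, 0],
    [0, -0.029, -0.018, -0.25, 0, 0],
    [0, -0.029, -0.018, -0.25, 0, 0],
    [0, -0.029, -0.018, -0.25, 0, 0],
    [0, -0.029, -0.018, -0.25, 0, 0],
    [0, 0, 0, 0, 0, 0],
    [0, 0, 0, 0, 0, 0]
  ]
}}

```text
time: 9.05
ee_pos: [0.5027, -0.2994, 0.0666]
eef_rot: [0.734, 0.674, 0.058, 0.064]
ft_force: [-1.4, 0.7, 10.0]
width: 0.0393
grip_force: 44.5
```

```bash
python3 st.py; python3 tilt2.py
```

```text
t 9.05 p [ 0.5027 -0.2994  0.0666] F [-1.4  0.7 10. ] w 0.0393 g 44.54122350085527 j [ 0.93  0.35 -0.5   1.87  0.14  0.81  0.3 ]
shift units [-0.001  0.15   0.142] turn units [ 1.235  0.006 -0.033]
bottom tilt 12.9 z at edges -21,0,21 [34.2 39.  43.8]
[[-16.0, 35.0], [-12.0, 36.5], [-8.0, 37.0], [-4.0, 38.5], [0.0, 38.5], [4.0, 40.0], [8.0, 41.5], [12.0, 41.5]]
```

Second side is up 12.1° with edge_b down. A little more for margin, then level.

Request:
{"method": "carry_out", "body": {
  "moves": [
    [0, -0.016, -0.01, -0.14, 0, 0],
    [0, 0, 0, 0, 0, 0],
    [0, 0, 0, 0, 0, 0],
    [0, 0.029, 0.017, 0.25, 0, 0],
    [0, 0.029, 0.017, 0.25, 0, 0],
    [0, 0.029, 0.017, 0.25, 0, 0],
    [0, 0.029, 0.017, 0.25, 0, 0],
    [0, 0.029, 0.017, 0.25, 0, 0],
    [0, 0.018, 0.008, 0.16, 0, 0],
    [0, 0, 0, 0, 0, 0]
  ]
}}

```text
time: 10.35
ee_pos: [0.5088, -0.2999, 0.064]
eef_rot: [0.736, 0.677, -0.002, -0.002]
ft_force: [-1.5, 0.9, 11.7]
width: 0.0393
grip_force: 44.5
```

```bash
python3 st.py; python3 tilt2.py
python3 - <<'E'
from h import *
c=cam("side")
a=cv2.resize(c["pixels"][195:250,262:335,::-1],None,fx=8,fy=8,interpolation=cv2.INTER_NEAREST)
cv2.imwrite("pics/g5.png",(a*.8).astype(np.uint8))
E
```

```text
t 10.35 p [ 0.5088 -0.2999  0.064 ] F [-1.5  0.9 11.7] w 0.0393 g 44.51009108684957 j [ 0.82  0.46 -0.46  1.71  0.23  1.03  0.2 ]
shift units [-0.001  0.018  0.05 ] turn units [-0.045  0.003 -0.032]
bottom tilt 3.3 z at edges -21,0,21 [34.4 35.7 36.9]
[[-16.0, 35.0], [-12.0, 35.0], [-8.0, 35.0], [-4.0, 35.5], [0.0, 35.5], [4.0, 36.0], [8.0, 35.5], [12.0, 36.5], [16.0, 37.0]]
```

View pics/g5.png

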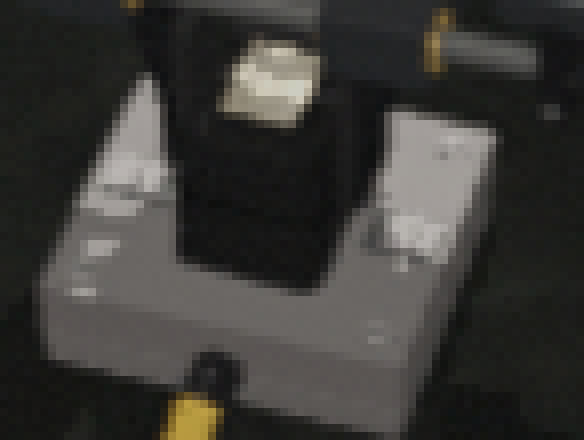

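The block is back down. The right tab at (418,235) shows an opened slot at (375,230), and the left tab is at (145,178). Lifting.

Request:
{"method": "carry_out", "body": {
  "moves": [
    [0, 0, -0.05, 0, 0, 0],
    [0, 0.0, -0.05, 0.1, 0, 0],
    [0, 0.0, -0.05, 0.1, 0, 0],
    [0, 0, -0.05, 0.1, 0, 0],
    [0, 0, 0, 0, 0, 0]
  ]
}}

```text
time: 11.08
ee_pos: [0.5101, -0.2994, 0.0715]
eef_rot: [0.736, 0.677, -0.015, -0.017]
ft_force: [3.2, 0.3, 1.7]
width: 0.0392
grip_force: 44.6
```

```bash
python3 st.py; python3 tilt2.py
```

```text
t 11.075 p [ 0.5101 -0.2994  0.0715] F [3.2 0.3 1.7] w 0.0392 g 44.60882934741676 j [ 0.8   0.47 -0.45  1.67  0.24  1.09  0.19]
shift units [-0.017 -0.003  0.237] turn units [-0.326 -0.002 -0.026]
bottom tilt 1.9 z at edges -21,0,21 [40.8 41.5 42.1]
[[-16.0, 41.5], [-12.0, 41.5], [-8.0, 41.0], [-4.0, 41.5], [0.0, 41.0], [4.0, 41.5], [8.0, 42.0], [12.0, 41.5], [16.0, 43.0]]
```

Request:
{"method": "carry_out", "body": {
  "moves": [
    [0, 0, -0.1, 0, 0, 0],
    [0, 0, -0.1, 0, 0, 0],
    [0, 0, -0.1, 0, 0, 0],
    [0, 0, -0.1, 0, 0, 0],
    [0, 0, -0.1, 0, 0, 0],
    [0, 0, -0.1, 0, 0, 0],
    [0, 0, 0, 0, 0, 0],
    [0, 0, 0, 0, 0, 0],
    [0, 0, 0, 0, 0, 0],
    [0, 0, 0, 0, 0, 0]
  ]
}}

```text
time: 12.38
ee_pos: [0.5105, -0.2997, 0.0952]
eef_rot: [0.736, 0.676, -0.016, -0.017]
ft_force: [-0.8, -0.0, -2.2]
width: 0.0392
grip_force: 44.5
```

```bash
python3 st.py; sed -i 's/arange(20,50/arange(38,75/' tilt2.py; python3 tilt2.py
python3 - <<'E'
from h import *
c=cam("side")
cv2.imwrite("pics/g6.png",cv2.resize(c["pixels"][150:290,220:400,::-1],None,fx=4,fy=4,interpolation=2))
E
```

```text
t 12.375 p [ 0.5105 -0.2997  0.0952] F [-0.8 -0.  -2.2] w 0.0392 g 44.46500344667584 j [ 0.81  0.45 -0.46  1.65  0.23  1.14  0.2 ]
shift units [-0.009  0.014  0.829] turn units [-0.331 -0.001 -0.029]
bottom tilt 4.9 z at edges -21,0,21 [64.9 66.7 68.5]
[[-16.0, 66.5], [-12.0, 66.0], [-8.0, 66.0], [-4.0, 65.5], [0.0, 65.0], [4.0, 67.0], [8.0, 68.0], [12.0, 68.0], [16.0, 68.0]]
```

View pics/g6.png

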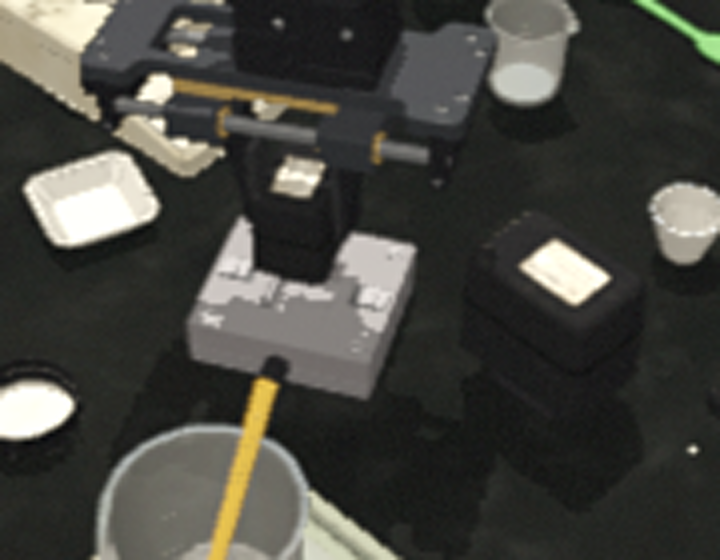

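The block is held free above the well, foot about 17 mm clear (tool rise 32 mm minus the 15 mm foot), and the bystanders are in place. Tabs show at (237,265) and (375,297). One check of tab travel on a rectified view of the socket top, before and after.

```bash
python3 - <<'E'
from h import *
yaw=np.radians(-4.6); bx=np.array([np.cos(yaw),np.sin(yaw),0]); by=np.array([-np.sin(yaw),np.cos(yaw),0]); O=np.array([.510,-.2995,.031])
c1=cam("side");S=np.load("side.npy",allow_pickle=True).item()
X,Y=np.meshgrid(np.arange(-52,52,.25),np.arange(40,-40,-.4)); W=O+X[...,None]/1000*bx+Y[...,None]/1000*by
o=[]
for c in(S,c1):
    q=(W-np.array(c["xyz"]))@R.from_quat(c["orientation"]).as_matrix()
    o.append(cv2.remap(c["pixels"][:,:,::-1],(q[...,0]/q[...,2]*c["fx"]+c["cx"]).astype(np.float32),(q[...,1]/q[...,2]*c["fy"]+c["cy"]).astype(np.float32),2))
cv2.imwrite("pics/g7.png",(cv2.resize(np.vstack(o),None,fx=1.4,fy=1.4)*.8).astype(np.uint8))
E
python3 st.py
```

```text
t 12.525 p [ 0.5106 -0.2998  0.0952] F [ 0.5 -0.  -2.4] w 0.0397 g 44.465204807929695 j [ 0.81  0.45 -0.46  1.65  0.23  1.14  0.2 ]
shift units [-0.007  0.012  0.832] turn units [-0.33  -0.    -0.029]
```

View pics/g7.png

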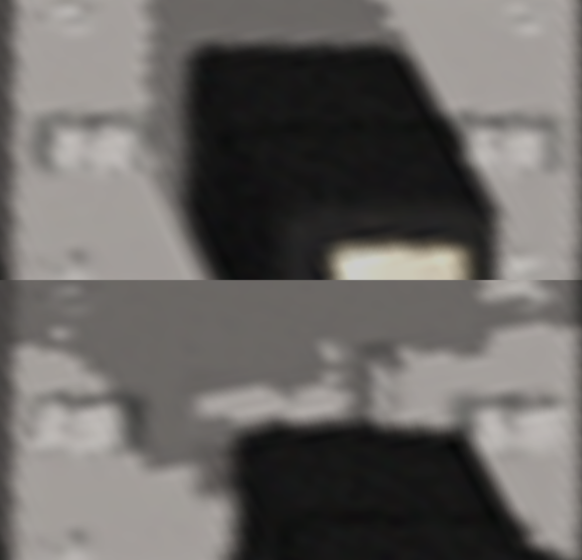

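Scale is 5.6 px/mm. The left tab's inner edge went from about 135 to 118 (≈3 mm) and the right tab from about 505 to 525 (≈3.5 mm). On both, the dark slot has switched to the inner side, so both catches are pushed back. Handing in.

```bash
python3 -c "
from bench import r
print(r.close_job())"
```

```text
the job is handed in; nothing more can be done
None
```

I rocked the transformer free one side at a time and handed the job in with the block held nearly level over the socket, its foot about 17 mm clear and both catches measured about 3 mm back (2.5 mm needed); no verdict came back.

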